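# Find the tin with the loose mill ball

### The job

A loose ball from the glaze mill was sealed into one of these three tins: take the red, then the blue, then the yellow tin, lift each by its handle well clear of the bench, shake it briskly to and fro in the air, and set it back upright where it stood (the yellow one may stay in the hand if it is the one). Then present the tin that rattles: hold it level and still, about 15 cm above the middle of the round pale bat, and finish while still holding it there, with the two silent tins standing in their places. Leave the bowl, the bottle and the spatula alone.

Things in the scene. Friction and masses are not known exactly. Their poses are not given: they have to be found in the camera images.
- red_tin: Sealed, opaque white tin 110 x 110 x 48 mm (lid included), lid and handle red. The handle is a solid upright block on the middle of the lid, 66 mm long along the tin's x, 16 mm thick along y, 34 mm high: its top is 82 mm above the tin's underside. Grip it across the 16 mm. Weight 0.39 to 0.45 kg with contents. Origin: centre of the underside, z up.
- blue_tin: As the red tin, but lid and handle blue. Contents (any of the three tins may be the one): inner space 102 x 102 x 40 mm; one tin holds a loose 38 mm steel ball of 0.22 kg, each of the other two a packed block of equal weight that fills it and shifts only 1.5 mm. Nothing to see tells them apart.
- yellow_tin: As the red tin, but lid and handle yellow. How it feels: when the hand stops after a brisk stroke, the ball rolls on and knocks the walls, so force and moment at the wrist still change; it also rolls to the low side when the tin is tilted past about 6 degrees and then lies up to 32 mm off centre. A packed tin does neither.
- red_tin_handle (a point): The middle of the red tin's block handle: 66 mm above the tin's underside, 16 mm below the handle's top and 18 mm above the lid. Axes as the tin's (x along the handle).
- blue_tin_handle (a point): The middle of the blue tin's block handle: 66 mm above the tin's underside, 16 mm below the handle's top and 18 mm above the lid. Axes as the tin's (x along the handle).
- yellow_tin_handle (a point): The middle of the yellow tin's block handle: 66 mm above the tin's underside, 16 mm below the handle's top and 18 mm above the lid. Axes as the tin's (x along the handle).
- bat: The place to present the tin: a pale round throwing bat, a fixed flat disc 160 mm across and 12 mm high lying on the bench beyond the tins. Origin: centre of its underside.
- bowl: Bystander: terracotta bowl, 110 mm across and 60 mm high. Origin: centre of its underside.
- slip_bottle: Bystander: blue bottle with a white cap, 56 mm across and 130 mm high. Origin: centre of its underside.
- clay_spatula: Bystander: clay spatula with a wooden handle, 200 mm long, lying flat beyond the bat. Origin: the middle, on its underside.

How it is judged (in metres and radians):
On the way, in this order (a step that is already met when the one before it is completed fails the run):
1. the red-lidded tin, more than 40 mm clear of the bench, moves briskly (over 0.2 m/s or 1.5 rad/s) (height (world z) of red_tin above 0.04 m and (linear speed of red_tin above 0.2 m/s or angular speed of red_tin above 1.5 rad/s)).
2. still in the air, the red-lidded tin comes to a turning point (under 0.1 m/s and 0.7 rad/s) (height (world z) of red_tin above 0.04 m and linear speed of red_tin below 0.1 m/s and angular speed of red_tin below 0.7 rad/s).
3. still in the air, the red-lidded tin moves briskly again (all of step 1).
4. the blue-lidded tin, more than 40 mm clear of the bench, moves briskly (over 0.2 m/s or 1.5 rad/s) (height (world z) of blue_tin above 0.04 m and (linear speed of blue_tin above 0.2 m/s or angular speed of blue_tin above 1.5 rad/s)).
5. still in the air, the blue-lidded tin comes to a turning point (under 0.1 m/s and 0.7 rad/s) (height (world z) of blue_tin above 0.04 m and linear speed of blue_tin below 0.1 m/s and angular speed of blue_tin below 0.7 rad/s).
6. still in the air, the blue-lidded tin moves briskly again (all of step 4).
7. the yellow-lidded tin, more than 40 mm clear of the bench, moves briskly (over 0.2 m/s or 1.5 rad/s) (height (world z) of yellow_tin above 0.04 m and (linear speed of yellow_tin above 0.2 m/s or angular speed of yellow_tin above 1.5 rad/s)).
8. still in the air, the yellow-lidded tin comes to a turning point (under 0.1 m/s and 0.7 rad/s) (height (world z) of yellow_tin above 0.04 m and linear speed of yellow_tin below 0.1 m/s and angular speed of yellow_tin below 0.7 rad/s).
9. still in the air, the yellow-lidded tin moves briskly again (all of step 7).
At the end, for the whole second after the job is handed in: Ball tin in the fingers (over 1 N), underside 90-240 mm above the bench, centre within 60 mm horizontally of the bat's, within 15 deg of level, under 0.05 m/s, clear of the other tins; those upright on the bench, at rest, within 80 mm of their starts (((distance between loose_ball_c0 and red_tin below 0.1 m and height (world z) of red_tin between 0.09 and 0.24 m and horizontal distance between red_tin and bat below 0.06 m and angle between red_tin's own z axis and vertical below 0.26 rad and linear speed of red_tin below 0.05 m/s and contact force between red_tin and the fingers above 1 N and height (world z) of each of blue_tin, yellow_tin below 0.006 m and angle between each of blue_tin, yellow_tin's own z axis and vertical below 0.1 rad and distance of each of blue_tin, yellow_tin from where it was at the start of the episode below 0.08 m and linear speed of each of blue_tin, yellow_tin below 0.03 m/s and contact force between red_tin and blue_tin below 0.05 N and contact force between red_tin and yellow_tin below 0.05 N) or (distance between loose_ball_c0 and blue_tin below 0.1 m and height (world z) of blue_tin between 0.09 and 0.24 m and horizontal distance between blue_tin and bat below 0.06 m and angle between blue_tin's own z axis and vertical below 0.26 rad and linear speed of blue_tin below 0.05 m/s and contact force between blue_tin and the fingers above 1 N and height (world z) of each of red_tin, yellow_tin below 0.006 m and angle between each of red_tin, yellow_tin's own z axis and vertical below 0.1 rad and distance of each of red_tin, yellow_tin from where it was at the start of the episode below 0.08 m and linear speed of each of red_tin, yellow_tin below 0.03 m/s and contact force between blue_tin and red_tin below 0.05 N and contact force between blue_tin and yellow_tin below 0.05 N) or (distance between loose_ball_c0 and yellow_tin below 0.1 m and height (world z) of yellow_tin between 0.09 and 0.24 m and horizontal distance between yellow_tin and bat below 0.06 m and angle between yellow_tin's own z axis and vertical below 0.26 rad and linear speed of yellow_tin below 0.05 m/s and contact force between yellow_tin and the fingers above 1 N and height (world z) of each of red_tin, blue_tin below 0.006 m and angle between each of red_tin, blue_tin's own z axis and vertical below 0.1 rad and distance of each of red_tin, blue_tin from where it was at the start of the episode below 0.08 m and linear speed of each of red_tin, blue_tin below 0.03 m/s and contact force between yellow_tin and red_tin below 0.05 N and contact force between yellow_tin and blue_tin below 0.05 N))); the arm keeps its last pose, push and grip.
It fails at once if the bowl is disturbed (moved over 30 mm) (distance of bowl from where it was at the start of the episode above 0.03 m).
It fails at once if the bottle is disturbed (moved over 30 mm) (distance of slip_bottle from where it was at the start of the episode above 0.03 m).
It fails at once if the spatula is disturbed (moved over 30 mm) (distance of clay_spatula from where it was at the start of the episode above 0.03 m).
It also fails if it takes over 72 s, if anything falls off the work surface, if the arm or the gripper's body presses on something with over 40 N, if the wrist force passes 120 N, or if a joint passes its speed limit or range.

### The arm

A 6-joint arm with a two-finger parallel gripper is mounted at the origin on the work surface. World frame = base frame: x ahead of the robot, y to its left, z up, the work surface at z = 0. Lengths are in m, angles in degrees, forces in N, time in s.
With the tool pointing down it reaches from about 0.3 to 0.75 m from the base axis. Payload 8.5 kg.
Tool frame: the origin (TCP) lies on the centre line of the jaws, within the pads' length; the fingertips stand 11 mm ahead of it and the grasp point (between the pads) lies 8 mm behind it; z points along the fingers, y is the line along which they close (so a half turn about z gives the same grasp; the last joint's range is limited). The gripper opens to 85 mm and grips with 20 to 120 N. Pads are 22 mm wide; open, the fingers measure 114 mm over their backs; the gripper's body (76 mm by 85 mm) begins 54 mm behind the grasp point. The pads swing forward as they close: fully open they stand 13 mm farther back than shut.
Start: joints at [-76.908, 21.807, 74.336, -0, 83.858, -12.336], TCP at [0.236, -0.497, 0.242] pointing down, gripper open.
Joint ranges: [-178.18, 178.18], [-50.72, 133.34], [12.68, 142.11], [-81.47, 261.47], [9.98, 163.14], [-165.26, 165.26]. Speed limits (degrees/s): [136.94, 136.94, 180, 180, 180, 180].

### API

Orientations are given as a 3x3 rotation matrix whose columns are the frame's x, y, z axes.
In Python, from rig import env, cam, ticket gives the robot as it stands (env), with the cameras (cam) and the job (ticket).
- The arm moves only by the shell command python3 nudge.py FILE [FORCE], which reads ROWS from the file FILE. ROWS is a JSON list of rows, 1 to 10 of them, each written [[dx, dy, dz], turn, opening]: dx, dy, dz in m, then a turn about the tool's z in degrees, then the finger opening in m; each row shifts and turns the commanded pose from where the row before left it, along the tool's axes as they then stand; what a row does not reach is not made up. A row lasts 1/10 s, in which the tool goes at most 0.05 m and 8.59 degrees, less where a joint would pass 70% of its speed; a pose out of reach is approached as far as the arm can. The fingers move at their own pace and stop on an object; FORCE is the grip in N (left out, the last holds). Time passes only in rows, so rows that do not move let the fingers close. It prints the time, the measured TCP pose, the force, the opening and the grip force at its end. Input that does not fit is refused with a message, and nothing moves.
- env.observe(): the state, without advancing time (a new reading comes with each control period).
- cam.get_image(name): name is "scene" or "top" or "wrist"; returns a dict with "pixels" (480x640x3 uint8, red, green, blue), "K" (3x3 intrinsics, pixels), "extrinsics" (4x4, takes a point from world to camera coordinates). Camera axes: x right, y down, z forward; pixel columns grow to the right and rows downward; lengths in m; the calibration is good to about 2 mm. A picture is of the moment at which its call begins. There is no depth.
- ticket.close_job(): hands the job in; it is judged then, once.
The state is a dict: "time_s": time; "q": joint angles; "qvel": joint speeds; "joint_efforts": joint torques, N m; "position": TCP position; "tool_rot": TCP orientation; "ft_force": force on the tool from outside, world axes, zero at the start; "wrist_torque": the same for the moment, N m; "grip_width": finger opening in m; "gripper_force": force on a finger pad.
Only numpy, scipy, OpenCV 4.12 (cv2) and the standard library are available. Lean on these libraries where they do the work, as an engineer would, in place of code of your own. Each camera call takes 0.05 s, during which the arm holds its last target. There are 200 camera calls.

## Working session

There is one attempt and no reset: what is moved stays moved. The work goes in short steps, Python scripts to look and compute and a shell command to move; the robot and the scene stay as the last step left them, time stands still between calls to the robot, and variables do not carry over. Pictures are saved under pics/ and viewed, at most 10 in all, crops included, and the job is handed in when it is done.

```bash
ls; mkdir -p pics; python3 - <<'E'
from rig import env, cam, ticket
import cv2
for n in ("top","scene"):
    im=cam.get_image(n); cv2.imwrite(f"pics/{n}0.png",im["pixels"][:,:,::-1])
    print(n,im["K"],im["extrinsics"])
print(env.observe())
E
```

```text
nudge.py
pics
rig.py
top [[511.77903846   0.         322.69141317]
 [  0.         511.77903846 234.73082871]
 [  0.           0.           1.        ]] [[-0.0283131  -0.99940263  0.01981797  0.01057139]
 [-0.9849501   0.02451094 -0.17109215  0.61711044]
 [ 0.17050419 -0.02436386 -0.9850557   0.95289524]
 [ 0.          0.          0.          1.        ]]
scene [[496.01674779   0.         315.41401914]
 [  0.         496.01674779 238.05466039]
 [  0.           0.           1.        ]] [[ 0.02617619  0.99953544 -0.01561104 -0.03147459]
 [ 0.56229384 -0.02763369 -0.82647566 -0.29765753]
 [-0.82652311  0.01285599 -0.56275597  1.6554821 ]
 [ 0.          0.          0.          1.        ]]
{'time_s': 0.1, 'q': array([-7.69087112e+01,  2.18390533e+01,  7.43770741e+01,  3.22239214e-03,
        8.38578277e+01, -1.23360914e+01]), 'qvel': array([ 0.01840808, -0.11051151, -0.21824755,  0.03724947,  0.08484141,
        0.08747888]), 'joint_efforts': array([ 4.48996550e-03, -4.49224627e+01, -2.31655777e+01, -2.16590820e-04,
        3.64664673e-03,  3.93780155e-06]), 'position': array([ 0.2361073 , -0.49649265,  0.24177512]), 'tool_rot': array([[ 9.03132851e-01,  4.29361149e-01, -2.37895951e-04],
       [ 4.29361088e-01, -9.03132019e-01,  1.26987876e-03],
       [ 3.30385153e-04, -1.24901249e-03, -9.99999165e-01]]), 'ft_force': array([-0.31526968, -0.39910376, -0.3138857 ]), 'wrist_torque': array([-0.03397355, -0.01482505, -0.01144888]), 'gripper_force': 0.0, 'grip_width': 0.0851196545842068}
```

View pics/top0.png

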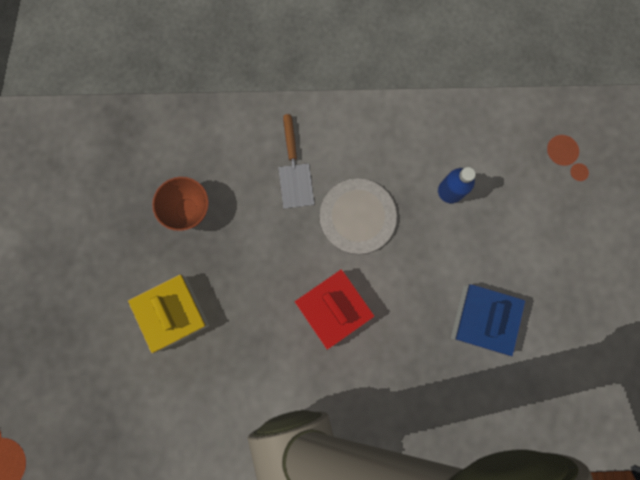

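View pics/scene0.png

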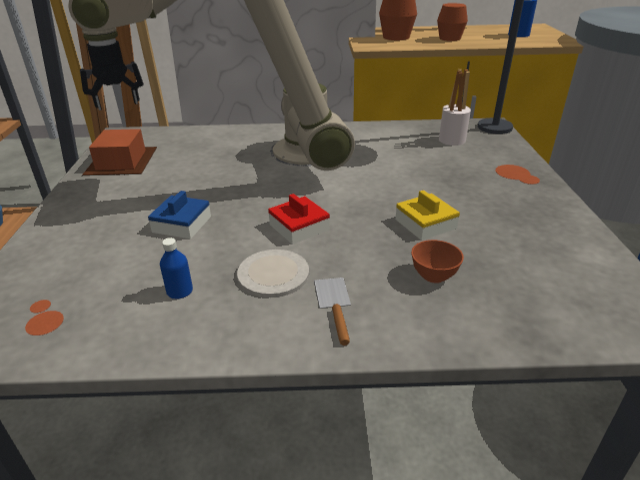

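The top view shows the red lid at about (334,309) with its handle from (332,292) to (350,322). The blue lid is at (490,320), handle (503,302) to (490,333), and the yellow lid at (167,314), handle (156,298) to (168,328). The bat is at (358,216). The scene view shows the same layout, with the bowl beyond yellow and the bottle beyond blue.

```bash
cat > h.py <<'E'
from rig import env, cam, ticket
import numpy as np, cv2
def ray(im,px,z):
    K,E=im["K"],im["extrinsics"]; R,t=E[:3,:3],E[:3,3]
    px=np.atleast_2d(px).astype(float); d=np.c_[px,np.ones(len(px))]@np.linalg.inv(K).T@R; c=-R.T@t
    return (c+d*((z-c[2])/d[:,2])[:,None])[:,:2]
HS={"red":[(0,6),(174,180)],"blue":[(105,125)],"yellow":[(22,33)]}
def mask(im,name):
    hsv=cv2.cvtColor(im["pixels"],cv2.COLOR_RGB2HSV); m=0
    for a,b in HS[name]: m=m|cv2.inRange(hsv,(a,170,50),(b,255,255))
    return m
def lid(im,name,z=0.048):
    cs,_=cv2.findContours(mask(im,name),cv2.RETR_EXTERNAL,cv2.CHAIN_APPROX_NONE)
    c=max([c for c in cs],key=cv2.contourArea)
    w=ray(im,c[:,0,:],z).astype(np.float32)
    r=cv2.minAreaRect(w*1000); return np.array(r[0])/1000,r[1],r[2]
def rows():
    s=env.observe(); return s["position"],s["tool_rot"]
def to(target,yaw_closing=None):
    "tool-axis displacement to world target; turn so tool y is along given world yaw (deg, mod 180)"
    p,R=rows(); print("tool d",np.round(R.T@(np.array(target)-p),4), "pos",np.round(p,4))
    if yaw_closing is not None:
        cur=np.degrees(np.arctan2(R[1,1],R[0,1])); d=(cur-yaw_closing+90)%180-90  # tool z down: +turn lowers world yaw
        print("turn",round(d,2),"q6",env.observe()["q"][5])
E
python3 - <<'E'
from h import *
im=cam.get_image("top"); hp={"red":[(332,292),(350,322)],"blue":[(503,302),(490,333)],"yellow":[(156,298),(168,328)]}
for n in hp:
    c,s,a=lid(im,n); e=ray(im,hp[n],0.082); d=e[1]-e[0]
    print(n,c.round(4),np.round(s,1),round(a,1),"handle mid",e.mean(0).round(4),"len",np.linalg.norm(d).round(3),"yaw",np.degrees(np.arctan2(d[1],d[0])).round(1), "r",np.linalg.norm(c).round(3))
hsv=cv2.cvtColor(im["pixels"],cv2.COLOR_RGB2HSV); g=cv2.inRange(hsv,(0,0,140),(180,70,255)); g[:150]=0;g[265:]=0;g[:,:318]=0;g[:,410:]=0
cs,_=cv2.findContours(g,0,1); c=max(cs,key=cv2.contourArea); w=ray(im,c[:,0],0.012).astype(np.float32)
print("bat",cv2.minEnclosingCircle(w),cv2.minAreaRect(w))
E
```

```text
red [ 0.4732 -0.0241] [109.4 109.4] 33.1 handle mid [ 0.4748 -0.0353] len 0.065 yaw -150.6 r 0.474
blue [ 0.7168 -0.2759] [37.1 27.5] 37.3 handle mid [ 0.4473 -0.3255] len 0.064 yaw 152.4 r 0.768
yellow [0.4737 0.2975] [110.1 110.5] 25.7 handle mid [0.473  0.2959] len 0.06 yaw -157.1 r 0.559
bat ((0.6627551317214966, -0.07989417761564255), 0.07763712853193283) ((0.6626636981964111, -0.08007742464542389), (0.15115348994731903, 0.15183129906654358), 88.4096450805664)
```

```bash
sed -i 's/(105,125)/(100,130)/; s/(a,170,50)/(a,150,25)/' h.py; python3 - <<'E'
from h import *
im=cam.get_image("top"); m=mask(im,"blue")
cs,_=cv2.findContours(m,0,1)
for c in cs:
    if cv2.contourArea(c)>300: 
        w=ray(im,c[:,0],0.048).astype(np.float32); print(cv2.boundingRect(c),cv2.minAreaRect(w*1000))
p=im["pixels"][:,:,::-1]
a=[cv2.resize(p[y-50:y+50,x-50:x+50],(260,260),interpolation=cv2.INTER_NEAREST) for x,y in((334,309),(490,320),(167,314))]
cv2.imwrite("pics/crop.png",np.clip(np.hstack(a)*1.3,0,255))
E
```

```text
(457, 286, 67, 69) ((444.0822448730469, -325.4337158203125), (108.16647338867188, 107.1083755493164), 71.76194763183594)
(440, 170, 31, 30) ((710.9552612304688, -270.7508850097656), (50.053348541259766, 61.28142547607422), 30.290647506713867)[ WARN:0@0.438] global loadsave.cpp:1063 imwrite_ Unsupported depth image for selected encoder is fallbacked to CV_8U.
```

View pics/crop.png

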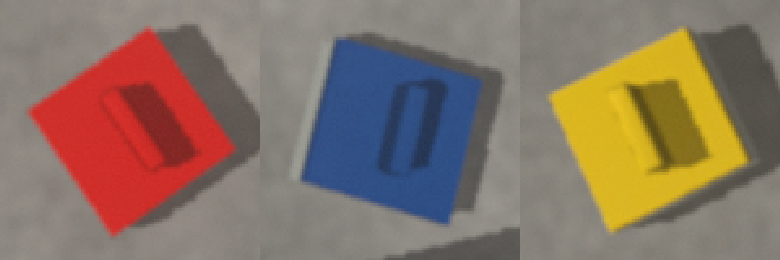

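The dark patches beside the handles are shadows, and the handles stand in the lid middles. From the measured lids:

| Tin | Position (m) | Handle yaw (deg) |
|---|---|---|
| Red | (0.473, -0.024) | 33.1 |
| Blue | (0.444, -0.325) | -18.2 |
| Yellow | (0.474, 0.2975) | 25.7 |
| Bat | (0.663, -0.080) | – |

The lids measure about 108–110 mm square, as they should.

```bash
cat >> h.py <<'E'
T={"red":(.4732,-.0241,123.1),"blue":(.4441,-.3254,71.8),"yellow":(.4737,.2975,115.7)}
E
python3 -c "
from h import *
x,y,a=T['red'];to((x,y,.14),a)"
echo '[[[0.02, -0.015, 0.005], 0, 0.085], [[0.03, -0.024, 0.007], 0, 0.085], [[0.03, -0.024, 0.007], 0, 0.085], [[0.03, -0.024, 0.007], 0, 0.085], [[0.03, -0.024, 0.007], 0, 0.085], [[0.03, -0.024, 0.007], 0, 0.085], [[0.03, -0.024, 0.007], 0, 0.085], [[0.03, -0.024, 0.007], 0, 0.085], [[0.03, -0.024, 0.007], 0, 0.085], [[0.03, -0.024, 0.007], 0, 0.085]]' > m.json && python3 nudge.py m.json 40
echo '[[[0.03, -0.024, 0.01], 0, 0.085], [[0.03, -0.024, 0.01], 0, 0.085], [[0.03, -0.022, 0.01], 0, 0.085], [[0.02, -0.01, 0], 0, 0.085], [[0.01, -0.01, 0], -4, 0.085], [[0, 0, 0], -3.7, 0.085], [[0, 0, 0], 0, 0.085]]' > m.json && python3 nudge.py m.json
python3 -c "
from h import *
x,y,a=T['red'];to((x,y,.064),a)"
```

```text
time_s: 1.2
position: [0.3993, -0.1621, 0.1741]
tool_rot: [[0.903, 0.429, 0.0], [0.429, -0.903, -0.0], [0.0, 0.0, -1.0]]
ft_force: [-0.1, -0.2, 0.8]
grip_width: 0.0846
gripper_force: 0.0
time_s: 1.9
position: [0.4686, -0.0303, 0.1442]
tool_rot: [[0.837, 0.548, -0.0], [0.548, -0.837, 0.0], [-0.0, -0.0, -1.0]]
ft_force: [-0.3, -0.7, 0.0]
grip_width: 0.0853
gripper_force: 0.0
tool d [ 0.0073 -0.0027  0.0802] pos [ 0.4686 -0.0303  0.1442]
turn 0.12 q6 38.593959002958314
```

```bash
echo '[[[0.007, -0.003, 0], 0, 0.085], [[0, 0, 0.02], 0, 0.085], [[0, 0, 0.025], 0, 0.085], [[0, 0, 0.02], 0, 0.085], [[0, 0, 0.015], 0, 0.085], [[0, 0, 0], 0, 0.085], [[0, 0, 0], 0, 0.005], [[0, 0, 0], 0, 0.005], [[0, 0, 0], 0, 0.005], [[0, 0, 0], 0, 0.005]]' > m.json && python3 nudge.py m.json 70
echo '[[[0, 0, 0], 0, 0.005], [[0, 0, 0], 0, 0.005], [[0, 0, 0], 0, 0.005], [[0, 0, 0], 0, 0.005]]' > m.json && python3 nudge.py m.json
```

```text
time_s: 2.9
position: [0.4731, -0.0245, 0.0648]
tool_rot: [[0.838, 0.546, 0.001], [0.546, -0.838, -0.0], [0.001, 0.001, -1.0]]
ft_force: [0.4, -0.4, 0.0]
grip_width: 0.0276
gripper_force: 0.0
time_s: 3.3
position: [0.4731, -0.0245, 0.0648]
tool_rot: [[0.837, 0.546, 0.001], [0.546, -0.837, -0.0], [0.001, 0.001, -1.0]]
ft_force: [-1.3, -0.2, 5.7]
grip_width: 0.0152
gripper_force: 68.5
```

```bash
cat > ob.py <<'E'
from h import *
s=env.observe(); R=s["tool_rot"]; print(round(s["time_s"],2),"z",s["position"][2].round(3),"F",(R.T@s["ft_force"]).round(2),"M",(R.T@s["wrist_torque"]).round(3),"w",round(s["grip_width"],4))
E
echo '[[[0, 0, -0.01], 0, 0.005], [[0, 0, -0.02], 0, 0.005], [[0, 0, -0.03], 0, 0.005], [[0, 0, -0.03], 0, 0.005], [[0, 0, -0.02], 0, 0.005], [[0, 0, -0.01], 0, 0.005], [[0, 0, 0], 0, 0.005], [[0, 0, 0], 0, 0.005], [[0, 0, 0], 0, 0.005]]' > m.json && python3 nudge.py m.json >/dev/null; python3 ob.py
echo '[[[0.02, 0, 0], 0, 0.005], [[0.04, 0, 0], 0, 0.005], [[0, 0, 0], 0, 0.005], [[0, 0, 0], 0, 0.005], [[0, 0, 0], 0, 0.005], [[-0.04, 0, 0], 0, 0.005], [[-0.04, 0, 0], 0, 0.005], [[-0.04, 0, 0], 0, 0.005], [[0, 0, 0], 0, 0.005]]' > m.json && python3 nudge.py m.json; python3 ob.py
for i in 1 2 3; do echo '[[[0, 0, 0], 0, 0.005]]' > m.json && python3 nudge.py m.json>/dev/null; python3 ob.py; done
echo '[[[0.04, 0, 0], 0, 0.005], [[0.04, 0, 0], 0, 0.005], [[0.04, 0, 0], 0, 0.005], [[0, 0, 0], 0, 0.005]]' > m.json && python3 nudge.py m.json >/dev/null;python3 ob.py
for i in 1 2 3 4 5; do echo '[[[0, 0, 0], 0, 0.005]]' > m.json && python3 nudge.py m.json>/dev/null; python3 ob.py; done
```

```text
4.2 z 0.183 F [-0.84  0.03  4.12] M [-0.043 -0.056  0.014] w 0.0149
time_s: 5.1
position: [0.4187, -0.0585, 0.1842]
tool_rot: [[0.839, 0.544, -0.003], [0.544, -0.839, 0.0], [-0.002, -0.002, -1.0]]
ft_force: [0.7, 0.1, -3.9]
grip_width: 0.0147
gripper_force: 69.7
5.1 z 0.184 F [0.68 0.26 3.86] M [-0.001  0.036 -0.031] w 0.0147
5.2 z 0.185 F [0.87 0.31 4.34] M [-0.006  0.032  0.028] w 0.0149
5.3 z 0.184 F [ 0.49 -0.15  4.35] M [-0.085 -0.019 -0.05 ] w 0.015
5.4 z 0.184 F [-1.47  0.35  3.87] M [-0.002 -0.011  0.024] w 0.015
5.8 z 0.184 F [-0.7   0.4   5.03] M [-0.036 -0.081 -0.006] w 0.0149
5.9 z 0.184 F [-0.56  0.48  4.02] M [-0.023 -0.036  0.019] w 0.0149
6.0 z 0.184 F [0.28 0.4  4.2 ] M [-0.015 -0.006 -0.03 ] w 0.0148
6.1 z 0.184 F [0.03 0.65 3.63] M [ 0.052 -0.047  0.003] w 0.0151
6.2 z 0.185 F [-0.48  0.06  4.27] M [ 0.003 -0.005 -0.038] w 0.0144
6.3 z 0.185 F [0.21 0.39 3.96] M [ 0.076  0.017 -0.039] w 0.0151
```

```bash
cat > smp.py <<'E'
from h import *
import sys
n=int(sys.argv[1]); A=[]
for i in range(n):
    s=env.observe(); R=s["tool_rot"]; A.append(np.r_[R.T@s["ft_force"],R.T@s["wrist_torque"],s["qvel"][0]]); cam.get_image("wrist")
A=np.array(A); print(round(s["time_s"],2),"Fx",A[:,0].round(1),"My",A[:,4].round(2),"Mx",A[:,3].round(2),"std",A[:,:6].std(0).round(3),"mean",A[:,:6].mean(0).round(3),"qv",np.abs(A[:,6]).max().round(2))
E
S='python3 smp.py 12'
python3 smp.py 8
echo '[[[-0.04, 0, 0], 0, 0.005], [[-0.05, 0, 0], 0, 0.005], [[-0.04, 0, 0], 0, 0.005], [[0, 0, 0], 0, 0.005]]' > m.json && python3 nudge.py m.json >/dev/null; $S
echo '[[[0.04, 0, 0], 0, 0.005], [[0.05, 0, 0], 0, 0.005], [[0.04, 0, 0], 0, 0.005], [[0, 0, 0], 0, 0.005]]' > m.json && python3 nudge.py m.json >/dev/null; $S
echo '[[[-0.04, 0, 0], 0, 0.005], [[-0.05, 0, 0], 0, 0.005], [[-0.04, 0, 0], 0, 0.005], [[0, 0, 0], 0, 0.005]]' > m.json && python3 nudge.py m.json >/dev/null; $S
echo '[[[0.04, 0, 0], 0, 0.005], [[0.05, 0, 0], 0, 0.005], [[0.04, 0, 0], 0, 0.005], [[0, 0, 0], 0, 0.005]]' > m.json && python3 nudge.py m.json >/dev/null; $S
python3 -c "
from h import *
x,y,a=T['red'];to((x,y,.066),a)"
```

```text
6.65 Fx [ 0.2 -0.1  0.3 -0.2 -0.1  0.6  0.3 -0.1] My [ 0.02 -0.02 -0.01  0.02  0.   -0.02  0.03  0.02] Mx [ 0.08  0.03  0.06 -0.05 -0.04 -0.01 -0.    0.03] std [0.256 0.543 0.465 0.041 0.018 0.028] mean [ 0.092 -0.179  4.194  0.012  0.005  0.005] qv 0.16
7.65 Fx [ 0.2  0.7  0.4 -0.6  1.2  0.4  0.1  0.9  0.1  0.5  0.7 -0.2] My [ 0.05  0.03 -0.04 -0.   -0.    0.01 -0.01 -0.05  0.01  0.03  0.01  0.02] Mx [-0.03  0.01  0.06  0.02  0.    0.04  0.02 -0.    0.04 -0.    0.02  0.02] std [0.478 0.49  0.467 0.022 0.028 0.031] mean [ 3.720e-01 -7.100e-02  4.061e+00  1.700e-02  3.000e-03 -3.000e-03] qv 3.46
8.65 Fx [-0.4 -0.4  0.6  0.3 -0.5  0.  -0.7 -0.1 -0.3 -0.5 -0.8 -0.4] My [-0.04 -0.07 -0.08 -0.03  0.   -0.04  0.01  0.   -0.01 -0.06  0.01 -0.  ] Mx [ 0.02  0.    0.05  0.06 -0.03  0.03 -0.01  0.02  0.03  0.01 -0.04 -0.02] std [0.382 0.441 0.411 0.029 0.031 0.04 ] mean [-2.650e-01  5.200e-02  4.124e+00  1.100e-02 -2.600e-02 -4.000e-03] qv 2.96
9.65 Fx [-0.1  0.  -0.3 -0.3 -0.  -0.2  0.4  0.1  0.3 -0.1 -0.4  0. ] My [ 0.06  0.05  0.07 -0.03  0.02 -0.01 -0.    0.01 -0.02  0.03 -0.01 -0.02] Mx [-0.01  0.05  0.01 -0.02  0.03 -0.    0.04  0.01 -0.04  0.03 -0.01 -0.01] std [0.224 0.586 0.416 0.027 0.033 0.021] mean [-4.700e-02  2.030e-01  4.013e+00  6.000e-03  1.200e-02  4.000e-03] qv 3.29
10.65 Fx [ 0.5 -0.5  0.5  0.1 -1.   0.3  0.6  0.3 -0.1  0.4  0.6 -0.4] My [-0.03 -0.05  0.01 -0.03 -0.03 -0.03  0.03  0.03 -0.05 -0.03 -0.05 -0.02] Mx [ 0.01  0.06 -0.03  0.    0.06  0.04 -0.03 -0.01  0.02 -0.02  0.05 -0.02] std [0.482 0.592 0.573 0.034 0.027 0.019] mean [ 0.102  0.198  3.99   0.012 -0.019 -0.007] qv 2.97
tool d [-0.0593 -0.0002  0.1185] pos [0.5229 0.0082 0.1845]
turn 0.0 q6 44.806148531353095
```

```bash
echo '[[[-0.03, 0, 0], 0, 0.005], [[-0.029, 0, 0.01], 0, 0.005], [[0, 0, 0.03], 0, 0.005], [[0, 0, 0.03], 0, 0.005], [[0, 0, 0.025], 0, 0.005], [[0, 0, 0.015], 0, 0.005], [[0, 0, 0.006], 0, 0.005], [[0, 0, 0.003], 0, 0.005], [[0, 0, 0], 0, 0.005], [[0, 0, 0], 0, 0.005]]' > m.json && python3 nudge.py m.json
python3 ob.py
```

```text
time_s: 11.7
position: [0.4741, -0.024, 0.0661]
tool_rot: [[0.837, 0.547, 0.001], [0.547, -0.837, -0.0], [0.001, 0.001, -1.0]]
ft_force: [-0.1, 0.5, -3.3]
grip_width: 0.0153
gripper_force: 70.6
11.7 z 0.066 F [ 0.19 -0.49  3.28] M [-0.022  0.018 -0.012] w 0.0153
```

Another 1 mm down, then release, rise and head for blue.

```bash
echo '[[[0, 0, 0.0012], 0, 0.005], [[0, 0, 0], 0, 0.005], [[0, 0, 0], 0, 0.085], [[0, 0, 0], 0, 0.085], [[0, 0, 0], 0, 0.085], [[0, 0, 0], 0, 0.085], [[0, 0, 0], 0, 0.085], [[0, 0, -0.02], 0, 0.085], [[0, 0, -0.04], 0, 0.085], [[0, 0, -0.03], 0, 0.085]]' > m.json && python3 nudge.py m.json
python3 -c "
from h import *
x,y,a=T['blue'];to((x,y,.14),a)"
```

```text
time_s: 12.7
position: [0.4737, -0.0239, 0.1558]
tool_rot: [[0.837, 0.547, 0.0], [0.547, -0.837, -0.0], [0.0, 0.0, -1.0]]
ft_force: [0.5, 0.2, 0.1]
grip_width: 0.085
gripper_force: 0.0
tool d [-0.1896  0.2363  0.0158] pos [ 0.4737 -0.0239  0.1558]
turn 51.33 q6 39.641250220891024
```

```bash
echo '[[[-0.015, 0.019, 0], 0, 0.085], [[-0.026, 0.032, 0], 0, 0.085], [[-0.026, 0.032, 0], 0, 0.085], [[-0.026, 0.032, 0], 0, 0.085], [[-0.026, 0.032, 0], 0, 0.085], [[-0.026, 0.032, 0], 0, 0.085], [[-0.026, 0.032, 0], 0, 0.085], [[-0.0186, 0.0253, 0], 0, 0.085], [[0, 0, 0.005], 8, 0.085], [[0, 0, 0.01], 8.5, 0.085]]' > m.json && python3 nudge.py m.json
echo '[[[0, 0, 0], 8.5, 0.085], [[0, 0, 0], 8.5, 0.085], [[0, 0, 0], 8.5, 0.085], [[0, 0, 0], 8.5, 0.085], [[0, 0, 0], 0.8, 0.085], [[0, 0, 0], 0, 0.085]]' > m.json && python3 nudge.py m.json >/dev/null
python3 - <<'E'
from h import *
x,y,a=T['blue'];to((x,y,.064),a)
im=cam.get_image("wrist"); cv2.imwrite("pics/w1.png",im["pixels"][:,:,::-1])
E
```

```text
time_s: 13.7
position: [0.4439, -0.3266, 0.1391]
tool_rot: [[0.96, 0.279, 0.001], [0.279, -0.96, -0.001], [0.0, 0.001, -1.0]]
ft_force: [-0.3, 0.1, -0.7]
grip_width: 0.0852
gripper_force: 0.0
tool d [0.0001 0.     0.0751] pos [ 0.444  -0.3253  0.1391]
turn 0.22 q6 59.42430747428891
```

View pics/w1.png

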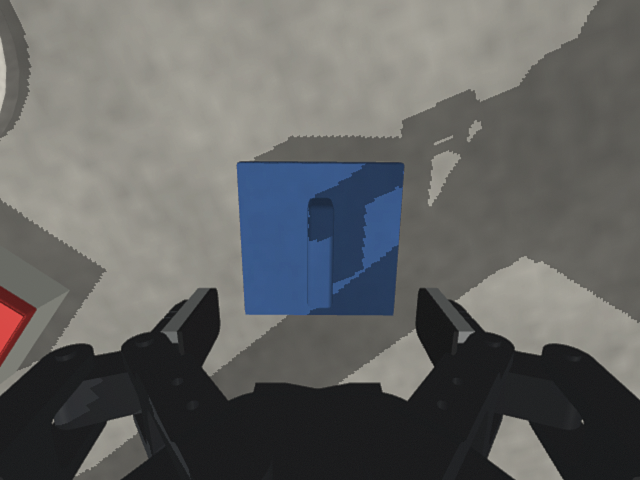

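The wrist view shows the blue handle at about (320,250), square between the jaws (pads at columns 205 and 430).

```bash
echo '[[[0, 0, 0.03], 0, 0.085], [[0, 0, 0.025], 0, 0.085], [[0, 0, 0.015], 0, 0.085], [[0, 0, 0.005], 0, 0.085], [[0, 0, 0], 0, 0.005], [[0, 0, 0], 0, 0.005], [[0, 0, 0], 0, 0.005], [[0, 0, 0], 0, 0.005], [[0, 0, 0], 0, 0.005], [[0, 0, 0], 0, 0.005]]' > m.json && python3 nudge.py m.json 70
echo '[[[0, 0, 0], 0, 0.005], [[0, 0, 0], 0, 0.005], [[0, 0, 0], 0, 0.005]]' > m.json && python3 nudge.py m.json; python3 ob.py
```

```text
time_s: 15.35
position: [0.4442, -0.3258, 0.0648]
tool_rot: [[0.95, -0.312, 0.001], [-0.312, -0.95, -0.001], [0.001, 0.001, -1.0]]
ft_force: [-1.4, -0.1, 5.7]
grip_width: 0.0148
gripper_force: 69.1
time_s: 15.65
position: [0.4442, -0.3258, 0.0648]
tool_rot: [[0.95, -0.312, 0.001], [-0.312, -0.95, -0.001], [0.001, 0.001, -1.0]]
ft_force: [-1.4, -0.3, 5.2]
grip_width: 0.0155
gripper_force: 69.2
15.65 z 0.065 F [-1.2   0.76 -5.2 ] M [-0.025 -0.141  0.001] w 0.0155
```

```bash
S='python3 smp.py 12'
echo '[[[0, 0, -0.01], 0, 0.005], [[0, 0, -0.02], 0, 0.005], [[0, 0, -0.03], 0, 0.005], [[0, 0, -0.03], 0, 0.005], [[0, 0, -0.02], 0, 0.005], [[0, 0, -0.01], 0, 0.005], [[0, 0, 0], 0, 0.005], [[0, 0, 0], 0, 0.005], [[0.02, 0, 0], 0, 0.005], [[0.04, 0, 0], 0, 0.005]]' > m.json && python3 nudge.py m.json ; echo '[[[0, 0, 0], 0, 0.005]]' > m.json && python3 nudge.py m.json >/dev/null
python3 smp.py 8
echo '[[[-0.04, 0, 0], 0, 0.005], [[-0.05, 0, 0], 0, 0.005], [[-0.04, 0, 0], 0, 0.005], [[0, 0, 0], 0, 0.005]]' > m.json && python3 nudge.py m.json >/dev/null; $S
echo '[[[0.04, 0, 0], 0, 0.005], [[0.05, 0, 0], 0, 0.005], [[0.04, 0, 0], 0, 0.005], [[0, 0, 0], 0, 0.005]]' > m.json && python3 nudge.py m.json >/dev/null; $S
echo '[[[-0.04, 0, 0], 0, 0.005], [[-0.05, 0, 0], 0, 0.005], [[-0.04, 0, 0], 0, 0.005], [[0, 0, 0], 0, 0.005]]' > m.json && python3 nudge.py m.json >/dev/null; $S
echo '[[[0.04, 0, 0], 0, 0.005], [[0.05, 0, 0], 0, 0.005], [[0.04, 0, 0], 0, 0.005], [[0, 0, 0], 0, 0.005]]' > m.json && python3 nudge.py m.json >/dev/null; $S
python3 -c "
from h import *
x,y,a=T['blue'];to((x,y,.065),a)"
```

```text
time_s: 16.65
position: [0.5, -0.3437, 0.183]
tool_rot: [[0.95, -0.313, -0.003], [-0.313, -0.95, 0.003], [-0.004, -0.001, -1.0]]
ft_force: [-0.1, -1.3, -2.1]
grip_width: 0.0149
gripper_force: 68.7
17.1 Fx [-1.1 -0.  -0.8 -0.9 -0.4  0.8 -0.  -0.6] My [-0.04 -0.04 -0.01 -0.04 -0.04  0.05 -0.01 -0.01] Mx [ 0.   -0.03  0.02  0.02 -0.01 -0.01 -0.05 -0.03] std [0.557 0.194 0.291 0.024 0.029 0.018] mean [-0.384 -0.026  3.862 -0.009 -0.018  0.004] qv 1.23
18.1 Fx [ 0.9  0.6  1.2 -0.3 -0.5  0.6  0.1 -0.  -0.5  0.2 -0.3  0.7] My [ 0.02  0.01  0.09 -0.03  0.01 -0.01  0.02 -0.01  0.01  0.02 -0.04 -0.01] Mx [ 0.03 -0.05 -0.02 -0.03  0.01  0.01 -0.   -0.01  0.03  0.04  0.01  0.05] std [0.553 0.437 0.465 0.028 0.032 0.024] mean [0.232 0.034 3.532 0.004 0.008 0.006] qv 1.77
19.1 Fx [-0.2 -0.3 -0.2  0.1 -0.6 -0.1  0.7 -0.6 -0.4 -0.   0.8 -0.9] My [-0.05 -0.05 -0.06  0.02 -0.02 -0.04  0.03  0.02 -0.08  0.01 -0.04 -0.04] Mx [-0.05  0.06 -0.    0.05  0.    0.02 -0.   -0.02  0.   -0.01  0.05  0.01] std [0.469 0.43  0.396 0.03  0.034 0.031] mean [-0.142  0.425  3.983  0.009 -0.025 -0.01 ] qv 1.77
20.1 Fx [-0.2  0.7  1.1  0.6  0.6  0.7 -0.   1.2  0.3  0.1  0.4 -0.2] My [ 0.06  0.02  0.04 -0.01 -0.04  0.04 -0.01 -0.01 -0.01 -0.03 -0.02 -0.02] Mx [-0.02 -0.04  0.03  0.04  0.   -0.05 -0.03 -0.04 -0.01 -0.04  0.05  0.03] std [0.443 0.325 0.362 0.033 0.03  0.044] mean [ 4.430e-01  9.700e-02  3.998e+00 -6.000e-03  1.000e-03 -2.000e-02] qv 1.71
21.1 Fx [-0.7  0.1 -0.6 -0.2 -1.   0.   0.4  0.1 -0.1 -0.4 -0.1  0.4] My [ 0.03  0.   -0.04 -0.03 -0.06 -0.05  0.   -0.06  0.02  0.02 -0.02  0.  ] Mx [ 0.05  0.    0.07  0.02  0.02 -0.02  0.01  0.01  0.01 -0.02  0.02  0.  ] std [0.411 0.479 0.297 0.025 0.032 0.028] mean [-0.171  0.136  3.887  0.014 -0.016  0.01 ] qv 1.59
tool d [-5.980e-02 -1.000e-04  1.193e-01] pos [ 0.5008 -0.3441  0.1843]
turn 0.01 q6 62.5429671744029
```

Blue reads the same as red, at the noise level. I'll set it back and go to yellow.

```bash
echo '[[[-0.03, 0, 0], 0, 0.005], [[-0.0298, 0, 0.01], 0, 0.005], [[0, 0, 0.03], 0, 0.005], [[0, 0, 0.03], 0, 0.005], [[0, 0, 0.025], 0, 0.005], [[0, 0, 0.015], 0, 0.005], [[0, 0, 0.006], 0, 0.005], [[0, 0, 0.0035], 0, 0.005], [[0, 0, 0.0005], 0, 0.005], [[0, 0, 0], 0, 0.005]]' > m.json && python3 nudge.py m.json
echo '[[[0, 0, 0.0004], 0, 0.005], [[0, 0, 0], 0, 0.085], [[0, 0, 0], 0, 0.085], [[0, 0, 0], 0, 0.085], [[0, 0, 0], 0, 0.085], [[0, 0, 0], 0, 0.085], [[0, 0, -0.02], 0, 0.085], [[0, 0, -0.04], 0, 0.085], [[0, 0, -0.035], 0, 0.085], [[0, 0, 0], 0, 0.085]]' > m.json && python3 nudge.py m.json
python3 - <<'E'
from h import *
im=cam.get_image("top"); print("red",lid(im,"red"))
for n in("red","yellow"): print(n,lid(im,n))
x,y,a=T['yellow'];to((x,y,.16),a)
E
```

```text
time_s: 22.15
position: [0.4446, -0.3256, 0.0652]
tool_rot: [[0.95, -0.312, 0.001], [-0.312, -0.95, -0.001], [0.001, 0.001, -1.0]]
ft_force: [-0.0, 2.9, 2.2]
grip_width: 0.0149
gripper_force: 71.4
time_s: 23.15
position: [0.4455, -0.3268, 0.1632]
tool_rot: [[0.95, -0.312, 0.006], [-0.312, -0.95, -0.007], [0.008, 0.004, -1.0]]
ft_force: [-0.1, -0.0, -0.6]
grip_width: 0.0853
gripper_force: 0.0
red (array([ 0.47396933, -0.02324078]), (110.71749877929688, 110.62977600097656), 33.318851470947266)
red (array([ 0.47396933, -0.02324078]), (110.71749877929688, 110.62977600097656), 33.318851470947266)
yellow (array([0.47390805, 0.29772711]), (111.27641296386719, 111.69985961914062), 25.733163833618164)
tool d [-0.167  -0.6015 -0.0014] pos [ 0.4448 -0.3261  0.1607]
turn -43.87 q6 59.62319614866079
```

```bash
echo '[[[-0.006, -0.022, 0], 0, 0.085], [[-0.011, -0.04, 0], 0, 0.085], [[-0.011, -0.04, 0], 0, 0.085], [[-0.011, -0.04, 0], 0, 0.085], [[-0.011, -0.04, 0], 0, 0.085], [[-0.011, -0.04, 0], 0, 0.085], [[-0.011, -0.04, 0], 0, 0.085], [[-0.011, -0.04, 0], 0, 0.085], [[-0.011, -0.04, 0], 0, 0.085], [[-0.011, -0.04, 0], 0, 0.085]]' > m.json && python3 nudge.py m.json >/dev/null
echo '[[[-0.011, -0.04, 0], 0, 0.085], [[-0.011, -0.04, 0], 0, 0.085], [[-0.011, -0.04, 0], 0, 0.085], [[-0.011, -0.04, 0], 0, 0.085], [[-0.01, -0.036, 0], 0, 0.085], [[-0.008, -0.0235, 0], -4, 0.085], [[0, 0, 0], -8.5, 0.085], [[0, 0, 0], -8.5, 0.085], [[0, 0, 0], -8.5, 0.085], [[0, 0, 0], -8.5, 0.085]]' > m.json && python3 nudge.py m.json >/dev/null
echo '[[[0, 0, 0], -5.9, 0.085], [[0, 0, 0], 0, 0.085]]' > m.json && python3 nudge.py m.json >/dev/null
python3 - <<'E'
from h import *
x,y,a=T['yellow'];to((x,y,.064),a); print(env.observe()["time_s"])
im=cam.get_image("top"); m=mask(im,"blue"); m[:270]=0
cs,_=cv2.findContours(m,0,1); c=max(cs,key=cv2.contourArea); print(cv2.minAreaRect(ray(im,c[:,0],.048).astype(np.float32)*1000))
E
```

```text
tool d [0.001  0.0009 0.0934] pos [0.4727 0.298  0.1574]
turn 0.07 q6 84.31300995346253
25.4
((445.49005126953125, -324.4110107421875), (108.1097183227539, 106.99022674560547), 71.77616882324219)
```

```bash
echo '[[[0.001, 0.001, 0.03], 0, 0.085], [[0, 0, 0.03], 0, 0.085], [[0, 0, 0.02], 0, 0.085], [[0, 0, 0.013], 0, 0.085], [[0, 0, 0], 0, 0.005], [[0, 0, 0], 0, 0.005], [[0, 0, 0], 0, 0.005], [[0, 0, 0], 0, 0.005], [[0, 0, 0], 0, 0.005], [[0, 0, 0], 0, 0.005]]' > m.json && python3 nudge.py m.json 70
echo '[[[0, 0, 0], 0, 0.005], [[0, 0, 0], 0, 0.005], [[0, 0, 0], 0, 0.005]]' > m.json && python3 nudge.py m.json; python3 ob.py
```

```text
time_s: 26.45
position: [0.4747, 0.2978, 0.0665]
tool_rot: [[0.901, 0.434, 0.001], [0.434, -0.901, 0.001], [0.001, 0.0, -1.0]]
ft_force: [-1.7, 0.4, 5.2]
grip_width: 0.0148
gripper_force: 69.3
time_s: 26.75
position: [0.4747, 0.2978, 0.0665]
tool_rot: [[0.901, 0.434, 0.001], [0.434, -0.901, 0.0], [0.001, 0.0, -1.0]]
ft_force: [-0.8, -0.2, 5.3]
grip_width: 0.0151
gripper_force: 69.3
26.75 z 0.066 F [-0.77 -0.16 -5.3 ] M [-0.    -0.162  0.051] w 0.0151
```

```bash
S='python3 smp.py 12'
echo '[[[0, 0, -0.01], 0, 0.005], [[0, 0, -0.02], 0, 0.005], [[0, 0, -0.03], 0, 0.005], [[0, 0, -0.03], 0, 0.005], [[0, 0, -0.02], 0, 0.005], [[0, 0, -0.01], 0, 0.005], [[0, 0, 0], 0, 0.005], [[0, 0, 0], 0, 0.005], [[0.02, 0, 0], 0, 0.005], [[0.04, 0, 0], 0, 0.005]]' > m.json && python3 nudge.py m.json ; echo '[[[0, 0, 0], 0, 0.005]]' > m.json && python3 nudge.py m.json >/dev/null
python3 smp.py 8
echo '[[[-0.04, 0, 0], 0, 0.005], [[-0.05, 0, 0], 0, 0.005], [[-0.04, 0, 0], 0, 0.005], [[0, 0, 0], 0, 0.005]]' > m.json && python3 nudge.py m.json >/dev/null; $S
echo '[[[0.04, 0, 0], 0, 0.005], [[0.05, 0, 0], 0, 0.005], [[0.04, 0, 0], 0, 0.005], [[0, 0, 0], 0, 0.005]]' > m.json && python3 nudge.py m.json >/dev/null; $S
echo '[[[-0.04, 0, 0], 0, 0.005], [[-0.05, 0, 0], 0, 0.005], [[-0.04, 0, 0], 0, 0.005], [[0, 0, 0], 0, 0.005]]' > m.json && python3 nudge.py m.json >/dev/null; $S
echo '[[[0.04, 0, 0], 0, 0.005], [[0.05, 0, 0], 0, 0.005], [[0.04, 0, 0], 0, 0.005], [[0, 0, 0], 0, 0.005]]' > m.json && python3 nudge.py m.json >/dev/null; $S
python3 -c "
from h import *
x,y,a=T['yellow'];to((x,y,.065),a);to((.6628,-.08,.25))"
```

```text
time_s: 27.75
position: [0.5273, 0.3234, 0.1847]
tool_rot: [[0.901, 0.434, -0.004], [0.434, -0.901, -0.002], [-0.004, -0.0, -1.0]]
ft_force: [-2.0, -2.9, -2.3]
grip_width: 0.0149
gripper_force: 69.4
28.2 Fx [ 0.3  0.1 -0.5 -0.   0.9 -0.  -0.1  0.4] My [ 0.06 -0.07 -0.   -0.08 -0.01 -0.06 -0.08 -0.04] Mx [-0.01  0.03 -0.02 -0.01 -0.04 -0.02  0.02 -0.02] std [0.378 0.296 0.475 0.022 0.045 0.026] mean [ 0.129 -0.04   4.139 -0.007 -0.034  0.005] qv 0.2
29.2 Fx [ 0.2  0.9 -1.6  0.3  0.9  1.2 -0.4 -0.1 -0.6 -0.6 -0.1 -0.5] My [-0.03  0.06 -0.43  0.08  0.09  0.1   0.08  0.05  0.02  0.08  0.04  0.03] Mx [-0.01  0.02 -0.02 -0.03  0.05 -0.01  0.02 -0.05  0.02 -0.01  0.02  0.07] std [0.758 0.487 0.566 0.032 0.138 0.041] mean [-4.500e-02 -5.000e-02  3.875e+00  7.000e-03  1.300e-02 -2.000e-03] qv 0.26
30.2 Fx [ 1.  -0.1  3.8 -0.4  0.9  0.7  0.2 -0.4 -0.   0.3 -0.1  0.3] My [ 0.03 -0.02  0.92 -0.06 -0.06 -0.08 -0.09 -0.07 -0.09 -0.09 -0.11 -0.05] Mx [ 0.01  0.05 -0.03  0.01  0.03  0.03 -0.01  0.03 -0.02 -0.07  0.01  0.01] std [1.066 0.49  1.066 0.031 0.275 0.028] mean [5.110e-01 9.000e-02 4.234e+0
[... 159 characters left out ...]
04  0.09  0.08  0.06  0.13] Mx [-0.01 -0.   -0.   -0.    0.   -0.04 -0.04 -0.03  0.03  0.04 -0.04 -0.02] std [0.869 0.407 0.432 0.025 0.147 0.04 ] mean [-0.038 -0.045  3.669 -0.009  0.019  0.007] qv 0.14
32.2 Fx [-0.5 -0.4  3.8 -0.9 -0.6  0.  -0.4  0.2 -0.3 -0.5 -0.4  0.8] My [ 0.   -0.05  0.84 -0.12 -0.11 -0.1  -0.1  -0.08 -0.09 -0.03 -0.03 -0.07] Mx [ 0.03  0.04  0.   -0.03 -0.    0.01  0.02 -0.04  0.06  0.02  0.01  0.03] std [1.215 0.423 0.774 0.026 0.255 0.021] mean [ 7.100e-02  1.180e-01  4.084e+00  1.300e-02  4.000e-03 -1.000e-02] qv 0.18
tool d [-0.0606 -0.0002  0.1209] pos [0.5283 0.3236 0.1859]
turn 0.03 q6 84.8302809583478
tool d [-0.0541  0.422  -0.0641] pos [0.5283 0.3236 0.1859]
```

Yellow is the one. There are clear knocks after each stop (My up to 0.9 Nm) and a moment that changes sign with stroke direction. I'll take it to the bat.

```bash
echo '[[[0, 0, -0.014], 0, 0.005], [[0, 0, -0.02], 0, 0.005], [[-0.002, 0.015, 0], 0, 0.005], [[-0.004, 0.03, 0], 0, 0.005], [[-0.004, 0.03, 0], 0, 0.005], [[-0.004, 0.03, 0], 0, 0.005], [[-0.004, 0.03, 0], 0, 0.005], [[-0.004, 0.03, 0], 0, 0.005], [[-0.004, 0.03, 0], 0, 0.005], [[-0.004, 0.03, 0], 0, 0.005]]' > m.json && python3 nudge.py m.json >/dev/null
echo '[[[-0.004, 0.03, 0], 0, 0.005], [[-0.004, 0.03, 0], 0, 0.005], [[-0.004, 0.03, 0], 0, 0.005], [[-0.004, 0.03, 0], 0, 0.005], [[-0.004, 0.03, 0], 0, 0.005], [[-0.004, 0.03, 0], 0, 0.005], [[-0.004, 0.025, 0], 0, 0.005], [[0, 0.015, 0], 0, 0.005], [[0, 0.007, 0], 0, 0.005], [[0, 0, 0], 0, 0.005]]' > m.json && python3 nudge.py m.json 
echo '[[[0, 0, 0], 0, 0.005], [[0, 0, 0], 0, 0.005], [[0, 0, 0], 0, 0.005], [[0, 0, 0], 0, 0.005], [[0, 0, 0], 0, 0.005], [[0, 0, 0], 0, 0.005], [[0, 0, 0], 0, 0.005], [[0, 0, 0], 0, 0.005], [[0, 0, 0], 0, 0.005], [[0, 0, 0], 0, 0.005]]' > m.json && python3 nudge.py m.json 
python3 - <<'E'
from h import *
to((.6628,-.08,.22)); im=cam.get_image("scene"); cv2.imwrite("pics/end.png",im["pixels"][:,:,::-1])
E
```

```text
time_s: 34.25
position: [0.6723, -0.1098, 0.2187]
tool_rot: [[0.901, 0.433, -0.001], [0.433, -0.901, 0.0], [-0.001, -0.001, -1.0]]
ft_force: [-0.2, 1.4, -3.7]
grip_width: 0.0145
gripper_force: 70.1
time_s: 35.25
position: [0.6725, -0.1087, 0.2197]
tool_rot: [[0.901, 0.434, -0.0], [0.434, -0.901, 0.0], [-0.0, -0.0, -1.0]]
ft_force: [-0.3, -0.4, -4.0]
grip_width: 0.0152
gripper_force: 70.1
tool d [ 0.0037 -0.03   -0.0003] pos [ 0.6725 -0.1087  0.2197]
```

View pics/end.png

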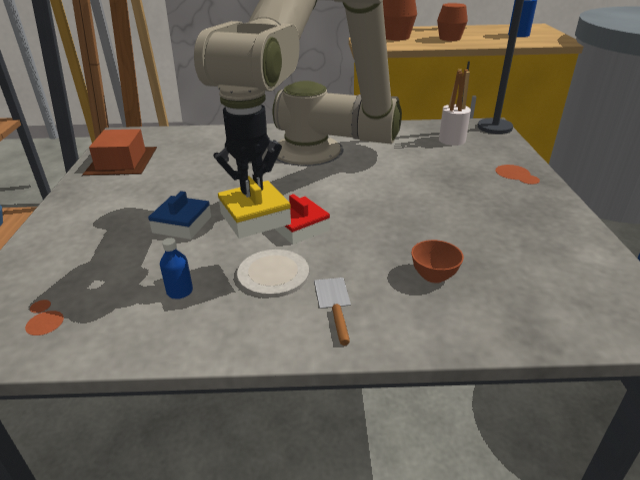

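The yellow tin hangs level at about (255,205). Red at (305,210) and blue at (180,215) are standing, and the bystanders have not moved. I overshot by 30 mm, so I'll correct that, settle and hand in.

```bash
echo '[[[0.001, -0.006, 0], 0, 0.005], [[0.001, -0.009, 0], 0, 0.005], [[0.002, -0.009, 0], 0, 0.005], [[0, -0.006, 0], 0, 0.005], [[0, 0, 0], 0, 0.005], [[0, 0, 0], 0, 0.005], [[0, 0, 0], 0, 0.005], [[0, 0, 0], 0, 0.005], [[0, 0, 0], 0, 0.005], [[0, 0, 0], 0, 0.005]]' > m.json && python3 nudge.py m.json 
echo '[[[0, 0, 0], 0, 0.005], [[0, 0, 0], 0, 0.005], [[0, 0, 0], 0, 0.005], [[0, 0, 0], 0, 0.005], [[0, 0, 0], 0, 0.005], [[0, 0, 0], 0, 0.005], [[0, 0, 0], 0, 0.005], [[0, 0, 0], 0, 0.005], [[0, 0, 0], 0, 0.005], [[0, 0, 0], 0, 0.005]]' > m.json && python3 nudge.py m.json 
python3 -c "
from rig import env, cam, ticket
print(ticket.close_job())"
```

```text
time_s: 36.3
position: [0.6631, -0.0801, 0.2197]
tool_rot: [[0.901, 0.434, -0.0], [0.434, -0.901, 0.0], [-0.0, -0.0, -1.0]]
ft_force: [0.3, -1.1, -4.3]
grip_width: 0.0148
gripper_force: 70.1
time_s: 37.3
position: [0.6631, -0.0799, 0.2197]
tool_rot: [[0.901, 0.434, 0.0], [0.434, -0.901, 0.0], [0.0, 0.0, -1.0]]
ft_force: [-0.2, -0.5, -4.5]
grip_width: 0.0146
gripper_force: 70.1
the job is handed in; nothing more can be done
None
```

The yellow tin is the one that rattles: I handed the job in at 37 s with it held level and still about 15 cm over the middle of the bat, and the silent red and blue tins back in their places; no verdict was returned.

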